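# Unload the cut-off saw's catch tray and lock its guard again

### The job

Unload the cut-off saw: flip the cam lever fully over to free the guard, then slide the guard fully aside. Put every cut piece of square tube from the catch tray into the grey tote; then slide the guard fully shut again and flip the cam lever fully back to lock it. Leave the white sealant cartridge and the mug where they are.

Things in the scene. Friction and masses are not known exactly. Their poses are not given: they have to be found in the camera images.
- saw: bench cut-off saw, fixed. Origin: on the bench under the catch tray's centre; x away from the robot at yaw 0, y along the slide, z up. Bed y -135 to 415. Guard rails along y, 22 mm wide, centred at x = -128 and +128, tops at z = 60. Green saw head at x above 125, y 145 to 460, up to 235 high; bar stock and its rest at x 200 to 280, y below 150, up to 90 high
- tray (a point): centre of the catch tray's floor, 24 mm above the bench; axes as the saw's. The tray is 210 (x) x 230 mm (y) inside; its 4 mm walls rise 12 mm above its floor
- guard (a joint): clear guard plate (235 x 260 mm, aluminium edges, top 71 mm above the bench) over the tray: 0 m = fully shut over the tray, slides along the saw's +y to 0.27 m = fully open, tray clear. Its drag is about 2 N and it stays where it is left; clamped fast to the rail by the cam lever when that is locked (some 20 N or more to shift).
- guard_handle (a point): middle of the top face of the guard's black handle, a bar 80 mm long along the saw's x, 14 mm wide along y, standing 44 mm above the guard plate (top at 115 mm above the bench); moves with the guard and has its axes
- cam_lever (a joint): steel cam lever with a ball end on the guard's front (robot-side) edge, 80 mm to the saw's -y of the handle: 0 rad = locked stop, leaning 32 degrees towards the robot (saw's -x); swings up and over about the saw's y axis to 1.1 rad = free stop, leaning 32 degrees away. The cam lets go of the rail above about 0.7 rad. It stays where it is left; the ball takes 2 to 15 N
- lever_hinge (a point): pivot of the cam lever, 86 mm above the bench; moves with the guard and has its axes
- lever_tip (a point): centre of the lever's 24 mm ball, 85 mm from the pivot (follow its arc when pushing); the arm below it is 16 mm wide (saw's y) and 12 mm thick
- tote: open grey plastic tote, loose, 0.7 kg; outside 290 (its x) x 190 (its y) x 55 mm high, walls and floor 5 mm. Origin: centre of the underside, z up
- piece1: cut piece of steel square tube, 62 mm long (its x), 30 x 30 mm, about 0.14 kg, loose, lying in the catch tray at the start (four to six are there; None if absent). Origin at its centre
- piece2: cut piece of steel square tube, 62 mm long (its x), 30 x 30 mm, about 0.14 kg, loose, lying in the catch tray at the start (four to six are there; None if absent). Origin at its centre
- piece3: cut piece of steel square tube, 62 mm long (its x), 30 x 30 mm, about 0.14 kg, loose, lying in the catch tray at the start (four to six are there; None if absent). Origin at its centre
- piece4: cut piece of steel square tube, 62 mm long (its x), 30 x 30 mm, about 0.14 kg, loose, lying in the catch tray at the start (four to six are there; None if absent). Origin at its centre
- piece5: cut piece of steel square tube, 62 mm long (its x), 30 x 30 mm, about 0.14 kg, loose, lying in the catch tray at the start (four to six are there; None if absent). Origin at its centre
- piece6: cut piece of steel square tube, 62 mm long (its x), 30 x 30 mm, about 0.14 kg, loose, lying in the catch tray at the start (four to six are there; None if absent). Origin at its centre
- sealant_tube: white sealant cartridge lying down, 210 mm long plus nozzle, 48 mm thick; leave it where it is. Origin: centre of the underside (as it lies)
- mug: white mug, 76 mm across, 90 mm high; leave it where it is. Origin: centre of the underside (as it lies)

How it is judged (in metres and radians):
On the way, in this order (a step that is already met when the one before it is completed fails the run):
1. the cam lever is flipped to free (above 0.95 rad) while the guard is still shut (below 40 mm) (value of joint cam_lever above 0.95 rad and value of joint guard below 0.04 m), for 0.1 s.
2. the guard is slid aside (more than 235 mm open) (value of joint guard above 0.235 m), for 0.1 s.
3. every piece that is there is in the tote (x of piece1 in the frame of tote between -0.135 and 0.135 m and y of piece1 in the frame of tote between -0.085 and 0.085 m and z of piece1 in the frame of tote between 0 and 0.054 m and x of piece2 in the frame of tote between -0.135 and 0.135 m and y of piece2 in the frame of tote between -0.085 and 0.085 m and z of piece2 in the frame of tote between 0 and 0.054 m and x of piece3 in the frame of tote between -0.135 and 0.135 m and y of piece3 in the frame of tote between -0.085 and 0.085 m and z of piece3 in the frame of tote between 0 and 0.054 m and x of piece4 in the frame of tote between -0.135 and 0.135 m and y of piece4 in the frame of tote between -0.085 and 0.085 m and z of piece4 in the frame of tote between 0 and 0.054 m and x of piece5 in the frame of tote between -0.135 and 0.135 m and y of piece5 in the frame of tote between -0.085 and 0.085 m and z of piece5 in the frame of tote between 0 and 0.054 m and x of piece6 in the frame of tote between -0.135 and 0.135 m and y of piece6 in the frame of tote between -0.085 and 0.085 m and z of piece6 in the frame of tote between 0 and 0.054 m), for 0.2 s.
4. the guard is shut again (within 12 mm), the lever still free (above 0.75 rad) (value of joint guard below 0.012 m and value of joint cam_lever above 0.75 rad), for 0.1 s.
At the end, for the whole second after the job is handed in: Guard shut (within 12 mm), cam lever locked (within 0.15 rad of its locked stop), every piece that is there lying inside the upright tote (its centre between the walls and below the rim, less than 54 mm above the tote's underside), all at rest (all of step 3 and value of joint guard below 0.012 m and value of joint cam_lever below 0.15 rad and angle between tote's own z axis and vertical below 0.1 rad and linear speed of each of piece1, piece2, piece3, piece4, piece5, piece6, tote below 0.05 m/s); the robot touches nothing.
It fails at once if the sealant tube is knocked away (moved more than 60 mm) (distance of sealant_tube from where it was at the start of the episode above 0.06 m).
It fails at once if the mug is knocked away (moved more than 60 mm) (distance of mug from where it was at the start of the episode above 0.06 m).
Of piece1, piece2, piece3, piece4, piece5, piece6 only 4 to 6 are there at a start; the rules pass over those that are not, and their reading is None.
At some moment in a run one of piece1, piece2, piece3, piece4, piece5, piece6, tote may be knocked a few centimetres aside while the robot is not near it.
Once in a run the grip may slacken for a moment while it holds something.
It also fails if it takes over 210 s, if anything falls off the work surface, if the arm or the gripper's body presses on something with over 40 N, if the wrist force passes 120 N, or if a joint passes its speed limit or range.

### The arm

A 6-joint arm with a two-finger parallel gripper is mounted at the origin on the work surface. World frame = base frame: x ahead of the robot, y to its left, z up, the work surface at z = 0. Lengths are in mm, angles in rad, forces in N, time in s.
With the tool pointing down it reaches from about 300 to 950 mm from the base axis. Payload 3.1 kg.
Tool frame: the origin (TCP) lies at the very end of the fingers, on their centre line; the grasp point (between the pads) lies 19 mm behind it (robot.grip_point_offset is the distance from the TCP to the grasp point, in mm); z points along the fingers, x is the direction in which the jaws open and shut, and the axes are right-handed (so a half turn about z gives the same grasp; the last joint's range is limited). The gripper opens to 85 mm and grips with 20 to 120 N. Pads are 22 mm wide; open, the fingers measure 114 mm over their backs; the gripper's body (76 mm by 85 mm) begins 54 mm behind the grasp point. The pads swing forward as they close: fully open they stand 13 mm farther back than shut.
Start: joints at [1.231, 0.308, 1.634, -0, 1.2, -0.07], TCP at [166.613, 602.389, 231.272] pointing down, gripper open.
Joint ranges: [-3.06, 3.06], [-0.79, 1.96], [0.05, 2.63], [-1.19, 4.34], [0.05, 2.64], [-2.94, 2.94]. Speed limits (rad/s): [2.79, 2.79, 3.14, 3.14, 3.14, 3.14].

### API

Orientations are given as a unit quaternion [x, y, z, w].
In Python, from bench import robot gives the robot as it stands. The module is installed in compiled form; this text tells all that it offers.
- The arm moves only by the tool step_arm, never from a script. Its argument "deltas" is a list of rows, each an object of numbers: "dx", "dy", "dz": the shift along the world's x, y, z in units of 50 mm (1.0 is 50 mm); "wx", "wy", "wz": the turn, a rotation vector about the world's x, y, z in units of 8 degrees (1.0 is 8 degrees). A call has 1 to 10 rows; each row is the pose to reach, as a shift and turn from the pose measured when the call began; what a row does not reach only later rows make up. A row lasts 1/10 s, in which the tool goes at most 50 mm and 8.59 degrees, less where a joint would pass 70% of its speed; a pose out of reach is approached as far as the arm can. A call with a gripper value outside its range is refused whole. "claw" is the opening, from 0 (shut) to 1 (fully open), set as the call begins (left out, the last holds). The fingers move at their own pace and stop on an object; the grip force is fixed at half the most. Time passes only in rows, so rows that repeat a pose let the fingers close. It gives the time, the measured TCP pose, the force and the opening at its end, in the units of the state.
- robot.get_obs(): the state, without advancing time (a new reading comes with each control period).
- robot.get_image(name): name is "side" or "top"; returns a dict with "color" (420x560x3 uint8, blue, green, red), "z_map" (420x560 float32, mm along the optical axis (not along the pixel's ray), 0 where there is no reading), "fx", "fy", "cx", "cy" (pixels), "k1" (the pictures are not rectified: a ray, as slopes to the right and down, at radius r is drawn at 1 + k1 r^2 times it, then the intrinsics apply), "rvec" (rotation vector, rad) and "tvec" (3), from world to camera coordinates, as OpenCV has them. Camera axes: x right, y down, z forward; pixel columns grow to the right and rows downward; lengths in mm; the calibration is good to about 2 mm. A picture is of the moment at which its call begins.
- robot.hand_in(): hands the job in, once; it reports no verdict.
The state is a dict: "clock": time; "joint_pos": joint angles; "qvel": joint speeds; "effort": joint torques, N m; "position": TCP position; "tcp_rot": TCP orientation; "wrist_force": force on the tool from outside, world axes, zero at the start; "moment": the same for the moment, N m; "opening": finger opening in mm.
Only numpy, scipy, OpenCV 4.12 (cv2) and the standard library are available. Lean on these libraries where they do the work, as an engineer would, in place of code of your own. Each camera call takes 0.05 s, during which the arm holds its last target. There are 200 camera calls.

## Working session

There is one attempt and no reset: what is moved stays moved. The work goes in short steps, Python scripts to look and compute and a tool call to move; the robot and the scene stay as the last step left them, time stands still between calls to the robot, and variables do not carry over. Pictures are saved under pics/ and viewed, about 12 in all and at most 16, crops included, and the job is handed in when it is done.

Besides the shell and the picture viewer there is one more tool, called after "Request:" as name(argument=value, ...) on one line, values as JSON. step_arm: Moves the arm, as the interface text tells. Its arguments: {"type":"object","properties":{"deltas":{"type":"array","items":{"type":"object","properties":{"dx":{"type":"number"},"dy":{"type":"number"},"dz":{"type":"number"},"wx":{"type":"number"},"wy":{"type":"number"},"wz":{"type":"number"}}}},"claw":{"type":"number"}},"required":["deltas"]}

```bash
mkdir -p pics; cat > h.py <<'E'
import numpy as np, cv2
from bench import robot
def grab(n):
    im=robot.get_image(n); return im
def cloud(im):
    """world xyz per pixel (mm) from z_map, NaN where none"""
    z=im["z_map"].astype(float); h,w=z.shape
    K=np.array([[im["fx"],0,im["cx"]],[0,im["fy"],im["cy"]],[0,0,1.]])
    u,v=np.meshgrid(np.arange(w),np.arange(h))
    p=np.stack([u,v],-1).reshape(-1,1,2).astype(float)
    s=cv2.undistortPoints(p,K,np.array([im["k1"],0,0,0,0.])).reshape(h,w,2)
    c=np.dstack([s*z[...,None],z]); c[z<=0]=np.nan
    R=cv2.Rodrigues(np.array(im["rvec"],float))[0]
    return (c-np.array(im["tvec"],float).ravel())@R, s, R, -R.T@np.array(im["tvec"],float).ravel()
def ray(im,u,v,zp):
    """pixel -> world point on plane z=zp"""
    _,s,R,o=cloud(im); d=np.array([*s[int(v),int(u)],1.])@R
    return o+d*(zp-o[2])/d[2]
def proj(im,P):
    K=np.array([[im["fx"],0,im["cx"]],[0,im["fy"],im["cy"]],[0,0,1.]])
    return cv2.projectPoints(np.array(P,float).reshape(-1,1,3),np.array(im["rvec"],float),np.array(im["tvec"],float),K,np.array([im["k1"],0,0,0,0.]))[0].reshape(-1,2)
E
python3 - <<'E'
from h import *
for n in("top","side"):
    im=grab(n); np.save(f"{n}.npy",im,allow_pickle=True)
    cv2.imwrite(f"pics/{n}0.png",im["color"])
    print(n,{k:im[k] for k in("fx","cx","k1")},cloud(im)[3])
print(robot.get_obs())
E
```

```text
top {'fx': 388.0297943568189, 'cx': 279.8552684417826, 'k1': -0.03475475072790191} [ 447.25321943 -181.78888627  961.85427265]
side {'fx': 419.14360011118225, 'cx': 273.609135031031, 'k1': 0.02312705437579942} [ 287.25997046 -986.43336977  651.59443232]
{'clock': 0.1, 'joint_pos': array([ 1.23130858e+00,  3.08946707e-01,  1.63507986e+00, -2.82241579e-05,
        1.19969044e+00, -6.97100394e-02]), 'qvel': array([-0.0010092 , -0.00211749, -0.00273955,  0.00010245,  0.0012195 ,
        0.00142484]), 'effort': array([-8.61647040e-04, -4.16401827e+01, -2.77648419e+01, -1.65039796e-04,
        3.90880101e-03,  1.04895442e-06]), 'position': array([166.36137908, 601.66829278, 230.13417601]), 'tcp_rot': array([ 7.95771911e-01,  6.05595523e-01, -8.80793216e-04,  5.93799032e-04]), 'wrist_force': array([0.12493309, 0.51771909, 0.17739173]), 'moment': array([0.00105754, 0.01690313, 0.03535339]), 'opening': 84.90173783076871}
```

View pics/top0.png

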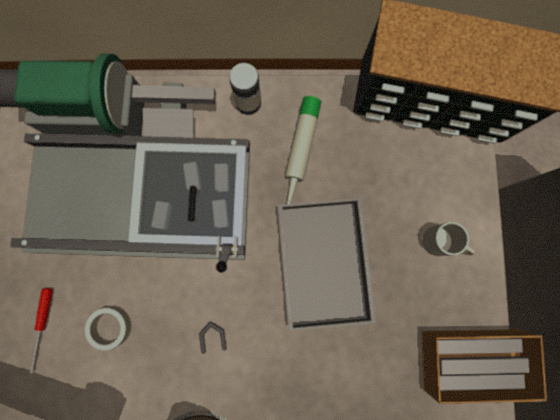

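View pics/side0.png

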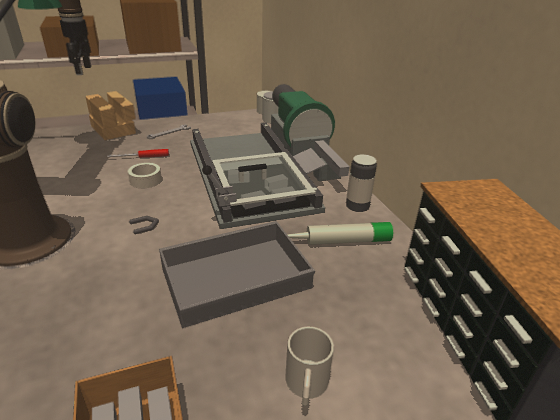

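The top view shows the guard shut over the tray, with its handle at about (192,203) and the lever ball at (221,267). At least four pieces lie under the glass, near (191,176), (221,178), (160,214) and (221,213). The tote is at (325,263), and the cartridge nozzle comes close to it at (288,203). The side view agrees.

```bash
python3 - <<'E'
from h import *
im=np.load("top.npy",allow_pickle=True).item()
P,s,R,o=cloud(im); c=im["color"].astype(int)
hsv=cv2.cvtColor(im["color"],cv2.COLOR_BGR2HSV)
def at(u,v): return np.round(P[v,u],0)
for n,(u,v) in dict(handle=(192,203),ball=(221,267),p1=(191,176),p2=(221,178),p3=(160,214),p4=(221,213),rim=(360,262),tfloor=(320,260)).items(): print(n,at(u,v),c[v,u])
print("ball ray158",ray(im,221,267,158),"handle ray115",ray(im,192,203,115))
def rect(mask,zp,name):
    cs,_=cv2.findContours(mask.astype(np.uint8),cv2.RETR_EXTERNAL,cv2.CHAIN_APPROX_NONE)
    k=max(cs,key=cv2.contourArea).reshape(-1,2)
    W=np.array([P_on(u,v,zp) for u,v in k])
    r=cv2.minAreaRect(W.astype(np.float32)); print(name,r)
d=lambda u,v:np.array([*s[v,u],1.])@R
def P_on(u,v,zp):
    q=d(u,v); return (o+q*(zp-o[2])/q[2])[:2]
# handle: z>105 within guard
z=P[...,2]; U,V=np.meshgrid(np.arange(560),np.arange(420))
roi=(U>150)&(U<235)&(V>150)&(V<240)
rect(roi&(z>100)&(z<130),115,"handle")
b=(U>205)&(U<240)&(V>235)&(V<285)&(z>140); print("ball px",U[b].mean(),V[b].mean(),b.sum(),np.nanmax(z[b]),P[b].mean(0))
# aluminium frame
m=(U>120)&(U<255)&(V>130)&(V<255)&(z>66)&(z<78); print(m.sum()); rect(m,71,"guard")
# tote rim
t=(U>265)&(U<385)&(V>190)&(V<340)&(z>45)&(z<62); rect(t,55,"tote")
print([ (q,np.round(ray(im,*q,60))) for q in((237,142),(24,243))])
E
```

```text
handle [585.   8. 115.] [39 37 40]
ball [444. -67. 170.] [31 31 34]
p1 [657.  22.  68.] [111 119 121]
p2 [651. -49.  69.] [117 123 123]
p3 [566.  91.  71.] [109 113 117]
p4 [568. -50.  72.] [117 124 125]
rim [ 455. -382.   10.] [44 50 53]
tfloor [ 460. -285.    5.] [115 122 132]
ball ray158 [444.42970885 -65.12470722 158.        ] handle ray115 [584.5470493    7.75863463 115.        ]
handle ((585.925537109375, 7.947447776794434), (14.347040176391602, 78.77528381347656), 87.79720306396484)
ball px 220.85294117647058 265.0367647058824 136 174.94352867551135 [448.4859757  -65.67596447 164.15312934]
10613
guard ((614.935302734375, 29.353378295898438), (259.9627990722656, 240.80662536621094), 88.0485610961914)
tote ((453.6359558105469, -292.18524169921875), (291.0143737792969, 200.8230438232422), 4.851656436920166)
[((237, 142), array([742., -84.,  60.])), ((24, 243), array([500., 414.,  60.]))]
```

Request:
step_arm(claw=0, deltas=[{"dx": 0.34, "dy": -0.94, "wz": 0.2}, {"dx": 0.68, "dy": -1.88, "wz": 0.5}, {"dx": 1.0, "dy": -2.8, "wz": 0.8}, {"dx": 1.36, "dy": -3.75, "wz": 1.1}, {"dx": 1.7, "dy": -4.7, "wz": 1.4}, {"dx": 2.0, "dy": -5.6, "wz": 1.7}, {"dx": 2.4, "dy": -6.6, "wz": 1.7}, {"dx": 2.7, "dy": -7.5, "wz": 1.7}, {"dx": 3.0, "dy": -8.4, "wz": 1.7}, {"dx": 3.0, "dy": -8.4, "wz": 1.7}])

```text
invalid input
```

Request:
step_arm(claw=0.0, deltas=[{"dx": 0.34, "dy": -0.94, "dz": 0, "wx": 0, "wy": 0, "wz": 0.2}, {"dx": 0.68, "dy": -1.88, "dz": 0, "wx": 0, "wy": 0, "wz": 0.5}])

```text
clock: 0.3
position: [199.9, 507.3, 228.9]
tcp_rot: [0.773, 0.634, -0.002, 0.001]
wrist_force: [0.6, -0.5, 0.1]
opening: 59.0
```

Request:
step_arm(deltas=[{"dx": 1.6, "dy": -4.5, "dz": 0, "wx": 0, "wy": 0, "wz": 1.1}, {"dx": 1.6, "dy": -4.5, "dz": 0, "wx": 0, "wy": 0, "wz": 1.1}, {"dx": 1.6, "dy": -4.5, "dz": 0, "wx": 0, "wy": 0, "wz": 1.1}, {"dx": 1.6, "dy": -4.5, "dz": 0, "wx": 0, "wy": 0, "wz": 1.1}, {"dx": 3.2, "dy": -9.0, "dz": 0, "wx": 0, "wy": 0, "wz": 1.1}, {"dx": 3.2, "dy": -9.0, "dz": 0, "wx": 0, "wy": 0, "wz": 1.1}, {"dx": 4.16, "dy": -11.5, "dz": 0, "wx": 0, "wy": 0, "wz": 1.1}, {"dx": 4.16, "dy": -11.5, "dz": 0, "wx": 0, "wy": 0, "wz": 1.1}, {"dx": 4.16, "dy": -11.5, "dz": 0, "wx": 0, "wy": 0, "wz": 1.1}, {"dx": 4.16, "dy": -11.5, "dz": 0, "wx": 0, "wy": 0, "wz": 1.1}])

```text
clock: 1.3
position: [369.2, 35.7, 228.9]
tcp_rot: [0.722, 0.692, -0.001, 0.002]
wrist_force: [0.3, 0.7, 0.1]
opening: 0.4
```

Request:
step_arm(deltas=[{"dx": 0.7, "dy": -2.04, "dz": 0, "wx": 0, "wy": 0, "wz": 0}, {"dx": 0.7, "dy": -2.04, "dz": 0, "wx": 0, "wy": 0, "wz": 0}, {"dx": 0.7, "dy": -2.04, "dz": -0.6, "wx": 0, "wy": 0, "wz": 0}, {"dx": 0.7, "dy": -2.04, "dz": -1.55, "wx": 0, "wy": 0, "wz": 0}, {"dx": 0.7, "dy": -2.04, "dz": -1.55, "wx": 0, "wy": 0, "wz": 0}, {"dx": 0.7, "dy": -2.04, "dz": -1.55, "wx": 0, "wy": 0, "wz": 0}])

```text
clock: 1.9
position: [403.0, -66.0, 150.8]
tcp_rot: [0.722, 0.692, -0.002, -0.0]
wrist_force: [0.3, 0.1, 0.3]
opening: 0.1
```

Request:
step_arm(deltas=[{"dx": 0.3, "dy": 0, "dz": 0, "wx": 0, "wy": 0, "wz": 0}, {"dx": 0.5, "dy": 0, "dz": 0, "wx": 0, "wy": 0, "wz": 0}, {"dx": 0.7, "dy": -0.03, "dz": 0, "wx": 0, "wy": 0, "wz": 0}, {"dx": 0.9, "dy": -0.03, "dz": 0, "wx": 0, "wy": 0, "wz": 0}, {"dx": 1.1, "dy": -0.04, "dz": 0, "wx": 0, "wy": 0, "wz": 0}, {"dx": 1.3, "dy": -0.05, "dz": 0, "wx": 0, "wy": 0, "wz": 0}, {"dx": 1.5, "dy": -0.05, "dz": 0, "wx": 0, "wy": 0, "wz": 0}, {"dx": 1.7, "dy": -0.06, "dz": 0, "wx": 0, "wy": 0, "wz": 0}, {"dx": 1.9, "dy": -0.07, "dz": 0, "wx": 0, "wy": 0, "wz": 0}, {"dx": 2.05, "dy": -0.08, "dz": 0, "wx": 0, "wy": 0, "wz": 0}])

```text
clock: 2.9
position: [505.4, -69.7, 150.0]
tcp_rot: [0.722, 0.692, -0.003, -0.001]
wrist_force: [-2.7, 0.4, -2.8]
opening: 0.2
```

Request:
step_arm(deltas=[{"dx": 0.08, "dy": 0, "dz": 0, "wx": 0, "wy": 0, "wz": 0}, {"dx": 0.15, "dy": 0, "dz": 0, "wx": 0, "wy": 0, "wz": 0}, {"dx": 0.15, "dy": 0, "dz": 0, "wx": 0, "wy": 0, "wz": 0}])

```text
clock: 3.2
position: [507.7, -69.8, 149.5]
tcp_rot: [0.722, 0.692, -0.008, -0.006]
wrist_force: [-14.7, -1.2, 10.5]
opening: -0.1
```

Request:
step_arm(deltas=[{"dx": -0.4, "dy": 0, "dz": 0, "wx": 0, "wy": 0, "wz": 0}, {"dx": -1.0, "dy": 0, "dz": 0.8, "wx": 0, "wy": 0, "wz": 0}, {"dx": -2.0, "dy": 0, "dz": 1.8, "wx": 0, "wy": 0, "wz": 0}, {"dx": -2.5, "dy": 0, "dz": 1.8, "wx": 0, "wy": 0, "wz": 0}])

```text
clock: 3.6
position: [385.7, -70.9, 243.6]
tcp_rot: [0.721, 0.692, -0.005, -0.002]
wrist_force: [0.0, -0.9, 1.2]
opening: -0.3
```

```bash
python3 - <<'E'
from h import *
im=grab("top"); cv2.imwrite("pics/top1.png",cv2.resize(im["color"][120:300,100:300],None,fx=3,fy=3))
P=cloud(im)[0]; z=P[...,2]
U,V=np.meshgrid(np.arange(560),np.arange(420))
b=(abs(P[...,0]-530)<40)&(abs(P[...,1]+70)<25)&(z>150)&(z<180); print(b.sum(),P[b].mean(0),U[b].mean(),V[b].mean(),np.nanmax(z[b]))
print(ray(im,U[b].mean(),V[b].mean(),158))
E
```

```text
107 [528.76777201 -68.67250132 165.28190105] 222.89719626168224 225.7196261682243 171.09881389760497
[531.026759  -65.7363096 158.       ]
```

Request:
step_arm(deltas=[{"dx": 1.0, "dy": 0, "dz": 0, "wx": 0, "wy": 0, "wz": 0}, {"dx": 1.8, "dy": 0, "dz": -0.6, "wx": 0, "wy": 0, "wz": 0}, {"dx": 1.9, "dy": 0, "dz": -1.6, "wx": 0, "wy": 0, "wz": 0}, {"dx": 2.0, "dy": 0, "dz": -1.85, "wx": 0, "wy": 0, "wz": 0}, {"dx": 2.2, "dy": 0, "dz": -1.85, "wx": 0, "wy": 0, "wz": 0}, {"dx": 2.4, "dy": 0, "dz": -1.85, "wx": 0, "wy": 0, "wz": 0}, {"dx": 2.6, "dy": 0, "dz": -1.85, "wx": 0, "wy": 0, "wz": 0}, {"dx": 2.65, "dy": 0, "dz": -1.85, "wx": 0, "wy": 0, "wz": 0}])

```text
clock: 4.45
position: [507.8, -70.4, 153.0]
tcp_rot: [0.721, 0.693, -0.012, -0.009]
wrist_force: [-17.1, -1.3, 13.6]
opening: 0.0
```

Request:
step_arm(deltas=[{"dx": -0.4, "dy": 0, "dz": 0, "wx": 0, "wy": 0, "wz": 0}, {"dx": -1.0, "dy": 0, "dz": 0.8, "wx": 0, "wy": 0, "wz": 0}, {"dx": -2.0, "dy": 0, "dz": 1.8, "wx": 0, "wy": 0, "wz": 0}, {"dx": -2.5, "dy": 0, "dz": 1.8, "wx": 0, "wy": 0, "wz": 0}])

```text
clock: 4.85
position: [386.0, -71.5, 249.0]
tcp_rot: [0.721, 0.693, -0.01, -0.003]
wrist_force: [0.2, -0.7, 0.3]
opening: 0.2
```

```bash
python3 - <<'E'
from h import *
im=grab("top"); cv2.imwrite("pics/top1.png",cv2.resize(im["color"][120:300,100:300],None,fx=3,fy=3))
P=cloud(im)[0]; z=P[...,2]
U,V=np.meshgrid(np.arange(560),np.arange(420))
b=(abs(P[...,0]-530)<40)&(abs(P[...,1]+70)<25)&(z>150)&(z<180); print(b.sum(),P[b].mean(0),U[b].mean(),V[b].mean(),np.nanmax(z[b]))
print(ray(im,U[b].mean(),V[b].mean(),158))
E
```

```text
110 [528.56304923 -68.52131795 165.07388302] 222.83636363636364 225.8272727272727 172.93867359177364
[531.026759  -65.7363096 158.       ]
```

Request:
step_arm(claw=0.4, deltas=[{"dx": 4.0, "dy": 1.6, "dz": 0, "wx": 0, "wy": 0, "wz": 0}, {"dx": 4.0, "dy": 1.6, "dz": 0, "wx": 0, "wy": 0, "wz": 0}, {"dx": 4.0, "dy": 1.6, "dz": 0, "wx": 0, "wy": 0, "wz": 0}, {"dx": 4.0, "dy": 1.6, "dz": 0, "wx": 0, "wy": 0, "wz": 0}, {"dx": 4.0, "dy": 1.6, "dz": 0, "wx": 0, "wy": 0, "wz": 0}, {"dx": 4.0, "dy": 1.6, "dz": -1, "wx": 0, "wy": 0, "wz": 0}, {"dx": 4.0, "dy": 1.6, "dz": -2, "wx": 0, "wy": 0, "wz": 0}, {"dx": 4.0, "dy": 1.6, "dz": -2.6, "wx": 0, "wy": 0, "wz": 0}, {"dx": 4.0, "dy": 1.6, "dz": -3.0, "wx": 0, "wy": 0, "wz": 0}, {"dx": 4.0, "dy": 1.6, "dz": -3.0, "wx": 0, "wy": 0, "wz": 0}])

```text
clock: 5.9
position: [577.7, 9.2, 96.9]
tcp_rot: [0.721, 0.693, -0.014, -0.008]
wrist_force: [0.1, -1.0, -0.2]
opening: 34.5
```

Request:
step_arm(deltas=[{"dx": 0.02, "dy": 0.6, "dz": 0, "wx": 0, "wy": 0, "wz": 0}, {"dx": 0.04, "dy": 1.2, "dz": 0, "wx": 0, "wy": 0, "wz": 0}, {"dx": 0.06, "dy": 1.8, "dz": 0, "wx": 0, "wy": 0, "wz": 0}, {"dx": 0.1, "dy": 2.5, "dz": 0, "wx": 0, "wy": 0, "wz": 0}, {"dx": 0.12, "dy": 3.2, "dz": 0, "wx": 0, "wy": 0, "wz": 0}, {"dx": 0.14, "dy": 3.9, "dz": 0, "wx": 0, "wy": 0, "wz": 0}, {"dx": 0.16, "dy": 4.5, "dz": 0, "wx": 0, "wy": 0, "wz": 0}, {"dx": 0.18, "dy": 5.1, "dz": 0, "wx": 0, "wy": 0, "wz": 0}, {"dx": 0.2, "dy": 5.5, "dz": 0, "wx": 0, "wy": 0, "wz": 0}, {"dx": 0.2, "dy": 5.6, "dz": 0, "wx": 0, "wy": 0, "wz": 0}])

```text
clock: 6.9
position: [588.7, 288.2, 99.3]
tcp_rot: [0.719, 0.694, -0.015, -0.005]
wrist_force: [-1.1, -13.2, 5.3]
opening: 33.9
```

Request:
step_arm(deltas=[{"dx": 0, "dy": 0.08, "dz": 0, "wx": 0, "wy": 0, "wz": 0}, {"dx": 0, "dy": 0.08, "dz": 0, "wx": 0, "wy": 0, "wz": 0}])

```text
clock: 7.1
position: [588.7, 288.1, 99.3]
tcp_rot: [0.719, 0.695, -0.018, -0.003]
wrist_force: [-0.2, -8.8, -2.0]
opening: 33.9
```

Request:
step_arm(claw=0.75, deltas=[{"dx": 0, "dy": -0.2, "dz": 0, "wx": 0, "wy": 0, "wz": 0}, {"dx": 0, "dy": -0.2, "dz": 1, "wx": 0, "wy": 0, "wz": 0}, {"dx": 0, "dy": -0.2, "dz": 2, "wx": 0, "wy": 0, "wz": 0}, {"dx": -1.0, "dy": 0, "dz": 3, "wx": 0.15, "wy": -0.2, "wz": 0}, {"dx": -2.0, "dy": 0, "dz": 3, "wx": 0.15, "wy": -0.2, "wz": 0}, {"dx": -3.0, "dy": 0, "dz": 3, "wx": 0.15, "wy": -0.2, "wz": 0}, {"dx": -3.6, "dy": 0, "dz": 3, "wx": 0.15, "wy": -0.2, "wz": 0}, {"dx": -3.6, "dy": 0, "dz": 3, "wx": 0.15, "wy": -0.2, "wz": 0}])

```text
clock: 7.9
position: [403.2, 287.3, 249.8]
tcp_rot: [0.718, 0.696, -0.001, -0.002]
wrist_force: [-0.3, -0.3, -0.5]
opening: 64.0
```

```bash
cat > look.py <<'E'
import sys; from h import *
im=grab("top"); np.save("top.npy",im,allow_pickle=True)
cv2.imwrite(f"pics/{sys.argv[1]}.png",cv2.resize(im["color"][110:340,100:390],None,fx=2.7,fy=2.7,interpolation=cv2.INTER_CUBIC))
P,s,R,o=cloud(im); z=P[...,2]
# piece top faces in tray: z ~54 (one layer), higher = stacked/on end
m=(P[...,0]>500)&(P[...,0]<735)&(P[...,1]>-100)&(P[...,1]<150)&(z>42)&(z<130)
m=cv2.morphologyEx(m.astype(np.uint8),cv2.MORPH_OPEN,np.ones((3,3)))
n,l,st,ce=cv2.connectedComponentsWithStats(m)
for i in range(1,n):
    if st[i,4]<40: continue
    q=P[l==i]; zt=np.median(q[:,2])
    r=cv2.minAreaRect(q[:,:2].astype(np.float32))
    print(st[i,4],"px",np.round(ce[i]),"z %.0f max %.0f"%(zt,q[:,2].max()),"c",np.round(r[0]),"size",np.round(r[1]),"ang",round(r[2]))
g=(abs(P[...,0]-595)<60)&(abs(P[...,1]-278)<60)&(z>105)&(z<125)
if g.sum()>20: print("handle",cv2.minAreaRect(P[g][:,:2].astype(np.float32)))
t=(P[...,0]>280)&(P[...,0]<630)&(P[...,1]>-420)&(P[...,1]<-170)&(z>50)&(z<60)
print("tote",cv2.minAreaRect(P[t][:,:2].astype(np.float32)))
E
python3 look.py top2
```

```text
127 px [226. 147.] z 56 max 62 c [732. -54.] size [85.  6.] ang 90
333 px [191. 174.] z 54 max 58 c [664.  26.] size [63. 30.] ang 10
336 px [221. 176.] z 54 max 58 c [661. -45.] size [62. 30.] ang 3
340 px [219. 212.] z 54 max 58 c [572. -43.] size [62. 30.] ang 6
370 px [160. 214.] z 54 max 59 c [568.  97.] size [32. 62.] ang 80
handle ((593.7283325195312, 279.087158203125), (13.455078125, 77.2246322631836), 88.2474136352539)
tote ((453.821533203125, -292.388427734375), (291.5557861328125, 201.1342315673828), 4.8431715965271)
```

View pics/top2.png

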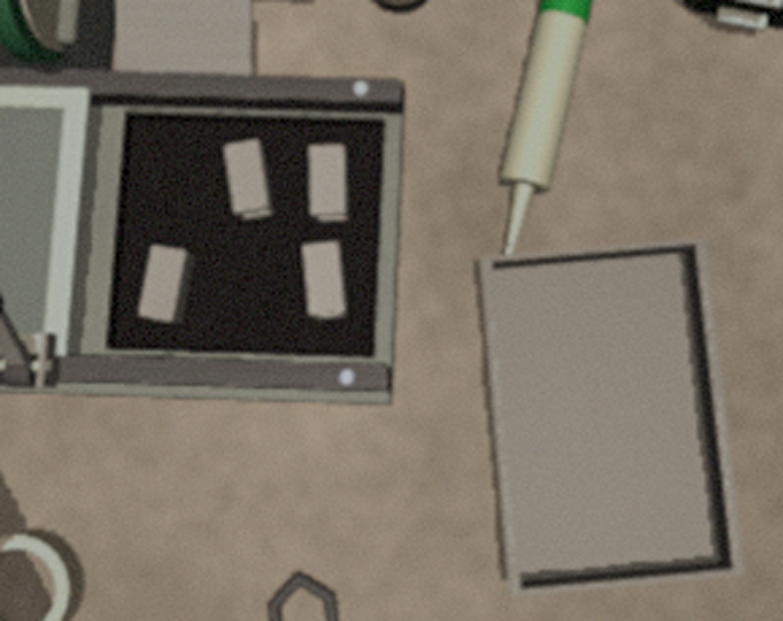

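Guard is open (handle at y≈279, a travel of about 271 mm). Four pieces lie apart in the tray, and the tote is at (454,-292). I start with the piece at (661,-45).

Request:
step_arm(claw=0.54, deltas=[{"dx": 5.16, "dy": -6.64, "dz": 0, "wx": 0, "wy": 0, "wz": 0.6}, {"dx": 5.16, "dy": -6.64, "dz": 0, "wx": 0, "wy": 0, "wz": 0.6}, {"dx": 5.16, "dy": -6.64, "dz": 0, "wx": 0, "wy": 0, "wz": 0.6}, {"dx": 5.16, "dy": -6.64, "dz": 0, "wx": 0, "wy": 0, "wz": 0.6}, {"dx": 5.16, "dy": -6.64, "dz": 0, "wx": 0, "wy": 0, "wz": 0.6}, {"dx": 5.16, "dy": -6.64, "dz": 0, "wx": 0, "wy": 0, "wz": 0.6}, {"dx": 5.16, "dy": -6.64, "dz": -1, "wx": 0, "wy": 0, "wz": 0.6}, {"dx": 5.16, "dy": -6.64, "dz": -2, "wx": 0, "wy": 0, "wz": 0.6}, {"dx": 5.16, "dy": -6.64, "dz": -3, "wx": 0, "wy": 0, "wz": 0.6}, {"dx": 5.16, "dy": -6.64, "dz": -3, "wx": 0, "wy": 0, "wz": 0.6}])

```text
clock: 8.95
position: [668.2, -46.8, 102.1]
tcp_rot: [0.689, 0.724, 0.002, 0.002]
wrist_force: [1.0, -0.0, 0.4]
opening: 45.9
```

Request:
step_arm(deltas=[{"dx": -0.1, "dy": 0.03, "dz": -0.8, "wx": 0, "wy": 0, "wz": 0}, {"dx": -0.14, "dy": 0.03, "dz": -1.3, "wx": 0, "wy": 0, "wz": 0}, {"dx": -0.14, "dy": 0.03, "dz": -1.46, "wx": 0, "wy": 0, "wz": 0}, {"dx": -0.14, "dy": 0.03, "dz": -1.46, "wx": 0, "wy": 0, "wz": 0}])

```text
clock: 9.35
position: [661.5, -46.1, 28.2]
tcp_rot: [0.69, 0.724, 0.002, 0.002]
wrist_force: [0.2, 1.3, -0.6]
opening: 45.9
```

Request:
step_arm(claw=0.0, deltas=[{"dx": 0, "dy": 0, "dz": 0, "wx": 0, "wy": 0, "wz": 0}, {"dx": 0, "dy": 0, "dz": 0, "wx": 0, "wy": 0, "wz": 0}, {"dx": 0, "dy": 0, "dz": 0, "wx": 0, "wy": 0, "wz": 0}, {"dx": 0, "dy": 0, "dz": 0, "wx": 0, "wy": 0, "wz": 0}])

```text
clock: 9.75
position: [663.9, -46.4, 30.7]
tcp_rot: [0.69, 0.724, 0.004, 0.004]
wrist_force: [0.8, -0.3, 5.8]
opening: 28.6
```

Request:
step_arm(deltas=[{"dx": 0, "dy": 0, "dz": 1, "wx": 0, "wy": 0, "wz": 0}, {"dx": 0, "dy": 0, "dz": 2, "wx": 0, "wy": 0, "wz": 0}, {"dx": -0.4, "dy": -0.6, "dz": 2, "wx": 0, "wy": 0, "wz": 0.1}, {"dx": -0.9, "dy": -1.2, "dz": 2, "wx": 0, "wy": 0, "wz": 0.2}, {"dx": -1.4, "dy": -1.9, "dz": 2, "wx": 0, "wy": 0, "wz": 0.25}, {"dx": -1.9, "dy": -2.6, "dz": 2, "wx": 0, "wy": 0, "wz": 0.25}, {"dx": -2.4, "dy": -3.2, "dz": 2, "wx": 0, "wy": 0, "wz": 0.25}, {"dx": -2.8, "dy": -3.8, "dz": 2, "wx": 0, "wy": 0, "wz": 0.25}, {"dx": -2.88, "dy": -3.9, "dz": 1.6, "wx": 0, "wy": 0, "wz": 0.25}, {"dx": -2.88, "dy": -3.9, "dz": 0.8, "wx": 0, "wy": 0, "wz": 0.25}])

```text
clock: 10.75
position: [522.2, -244.8, 74.1]
tcp_rot: [0.678, 0.735, 0.005, 0.008]
wrist_force: [1.4, 0.0, -1.0]
opening: 28.9
```

Request:
step_arm(deltas=[{"dx": 0, "dy": 0.03, "dz": -0.6, "wx": 0, "wy": 0.13, "wz": 0}, {"dx": 0, "dy": 0.05, "dz": -1.0, "wx": 0, "wy": 0.13, "wz": 0}, {"dx": 0, "dy": 0.05, "dz": -1.15, "wx": 0, "wy": 0.13, "wz": 0}, {"dx": 0, "dy": 0.05, "dz": -1.15, "wx": 0, "wy": 0.13, "wz": 0}])

```text
clock: 11.15
position: [520.9, -241.4, 15.4]
tcp_rot: [0.678, 0.735, -0.002, 0.0]
wrist_force: [0.1, -0.9, -0.1]
opening: 29.0
```

Request:
step_arm(claw=0.54, deltas=[{"dx": 0, "dy": 0, "dz": 0, "wx": 0, "wy": 0, "wz": 0}, {"dx": 0, "dy": 0, "dz": 0, "wx": 0, "wy": 0, "wz": 0}, {"dx": 0, "dy": 0, "dz": 1, "wx": 0, "wy": 0, "wz": 0}, {"dx": 0, "dy": 0, "dz": 2, "wx": 0, "wy": 0, "wz": 0}, {"dx": 0, "dy": 0, "dz": 2.5, "wx": 0, "wy": 0, "wz": 0}])

```text
clock: 11.65
position: [524.2, -243.1, 146.5]
tcp_rot: [0.678, 0.735, -0.001, 0.005]
wrist_force: [-0.1, 0.5, -1.4]
opening: 46.3
```

```bash
python3 look.py top3
```

```text
82 px [232. 147.] z 58 max 63 c [732. -70.] size [58.  6.] ang 90
328 px [191. 174.] z 54 max 59 c [664.  25.] size [62. 30.] ang 9
341 px [219. 212.] z 54 max 58 c [572. -43.] size [62. 30.] ang 6
372 px [160. 214.] z 54 max 58 c [568.  97.] size [32. 62.] ang 80
handle ((593.574951171875, 278.44659423828125), (13.90885066986084, 77.38720703125), 88.91973876953125)
tote ((435.8612976074219, -293.8668518066406), (256.19287109375, 200.71876525878906), 4.9814348220825195)
```

Request:
step_arm(deltas=[{"dx": 0.3, "dy": 1, "dz": 0, "wx": 0, "wy": 0.05, "wz": 0.1}, {"dx": 0.6, "dy": 2, "dz": 0, "wx": 0, "wy": 0.05, "wz": 0.18}, {"dx": 0.8, "dy": 3, "dz": 0, "wx": 0, "wy": 0.05, "wz": 0.18}, {"dx": 0.95, "dy": 3.9, "dz": 0, "wx": 0, "wy": 0.05, "wz": 0.18}, {"dx": 0.95, "dy": 4.0, "dz": -0.5, "wx": 0, "wy": 0.05, "wz": 0.18}, {"dx": 0.95, "dy": 4.0, "dz": -1.2, "wx": 0, "wy": 0.05, "wz": 0.18}, {"dx": 0.95, "dy": 4.0, "dz": -1.5, "wx": 0, "wy": 0.05, "wz": 0.18}, {"dx": 0.95, "dy": 4.0, "dz": -1.5, "wx": 0, "wy": 0.05, "wz": 0.18}])

```text
clock: 12.5
position: [571.5, -44.0, 73.1]
tcp_rot: [0.668, 0.744, -0.004, 0.003]
wrist_force: [-0.4, -1.0, -0.7]
opening: 46.1
```

Request:
step_arm(deltas=[{"dx": 0, "dy": 0.02, "dz": -0.5, "wx": 0, "wy": 0, "wz": 0}, {"dx": 0, "dy": 0.02, "dz": -0.82, "wx": 0, "wy": 0, "wz": 0}, {"dx": 0, "dy": 0.02, "dz": -0.84, "wx": 0, "wy": 0, "wz": 0}, {"dx": 0, "dy": 0.02, "dz": -0.84, "wx": 0, "wy": 0, "wz": 0}])

```text
clock: 12.9
position: [571.7, -43.4, 31.5]
tcp_rot: [0.669, 0.744, -0.004, 0.003]
wrist_force: [-0.9, 0.5, 0.5]
opening: 45.8
```

Request:
step_arm(claw=0.0, deltas=[{"dx": 0, "dy": 0, "dz": 0, "wx": 0, "wy": 0, "wz": 0}, {"dx": 0, "dy": 0, "dz": 0, "wx": 0, "wy": 0, "wz": 0}, {"dx": 0, "dy": 0, "dz": 0, "wx": 0, "wy": 0, "wz": 0}, {"dx": 0, "dy": 0, "dz": 0, "wx": 0, "wy": 0, "wz": 0}])

```text
clock: 13.3
position: [573.4, -43.8, 33.2]
tcp_rot: [0.669, 0.744, -0.003, 0.004]
wrist_force: [0.9, -1.1, 4.4]
opening: 29.0
```

Request:
step_arm(deltas=[{"dx": 0, "dy": 0, "dz": 1, "wx": 0, "wy": 0, "wz": 0}, {"dx": 0, "dy": 0, "dz": 2, "wx": 0, "wy": 0, "wz": 0}, {"dx": -0.2, "dy": -0.9, "dz": 2, "wx": 0, "wy": 0, "wz": 0}, {"dx": -0.3, "dy": -1.8, "dz": 2, "wx": 0, "wy": 0, "wz": -0.1}, {"dx": -0.5, "dy": -2.7, "dz": 2, "wx": 0, "wy": 0, "wz": -0.15}, {"dx": -0.6, "dy": -3.6, "dz": 2, "wx": 0, "wy": 0, "wz": -0.15}, {"dx": -0.8, "dy": -4.5, "dz": 2, "wx": 0, "wy": 0, "wz": -0.15}, {"dx": -0.9, "dy": -5.4, "dz": 2, "wx": 0, "wy": 0, "wz": -0.15}, {"dx": -0.93, "dy": -5.75, "dz": 1.8, "wx": 0, "wy": 0, "wz": -0.15}, {"dx": -0.93, "dy": -5.75, "dz": 0.9, "wx": 0, "wy": 0, "wz": -0.15}])

```text
clock: 14.3
position: [531.3, -337.8, 83.3]
tcp_rot: [0.678, 0.735, -0.002, 0.012]
wrist_force: [1.2, -0.9, -1.4]
opening: 29.0
```

Request:
step_arm(deltas=[{"dx": -0.05, "dy": 0.12, "dz": -0.6, "wx": 0.13, "wy": 0.1, "wz": 0}, {"dx": -0.07, "dy": 0.14, "dz": -1.1, "wx": 0.13, "wy": 0.1, "wz": 0}, {"dx": -0.07, "dy": 0.14, "dz": -1.33, "wx": 0.13, "wy": 0.1, "wz": 0}, {"dx": -0.07, "dy": 0.14, "dz": -1.33, "wx": 0.13, "wy": 0.1, "wz": 0}])

```text
clock: 14.7
position: [526.8, -329.4, 15.6]
tcp_rot: [0.678, 0.735, -0.0, -0.001]
wrist_force: [0.5, 0.2, -1.2]
opening: 28.7
```

Request:
step_arm(claw=0.54, deltas=[{"dx": 0, "dy": 0, "dz": 0, "wx": 0, "wy": 0, "wz": 0}, {"dx": 0, "dy": 0, "dz": 0, "wx": 0, "wy": 0, "wz": 0}, {"dx": 0, "dy": 0, "dz": 1, "wx": 0, "wy": 0, "wz": 0}, {"dx": 0, "dy": 0, "dz": 2, "wx": 0, "wy": 0, "wz": 0}, {"dx": 0, "dy": 0, "dz": 2.5, "wx": 0, "wy": 0, "wz": 0}])

```text
clock: 15.2
position: [529.5, -331.0, 145.9]
tcp_rot: [0.678, 0.735, 0.0, 0.003]
wrist_force: [1.0, -1.1, 0.0]
opening: 46.3
```

```bash
python3 look.py top4
```

```text
93 px [231. 147.] z 57 max 63 c [733. -69.] size [60.  6.] ang 88
334 px [191. 174.] z 54 max 58 c [664.  25.] size [63. 31.] ang 8
373 px [160. 214.] z 54 max 60 c [568.  97.] size [32. 62.] ang 81
handle ((593.8109741210938, 279.0018310546875), (12.934956550598145, 77.40477752685547), 88.00601196289062)
tote ((490.21820068359375, -288.95367431640625), (217.9639129638672, 200.34950256347656), 4.867152690887451)
```

View pics/top4.png

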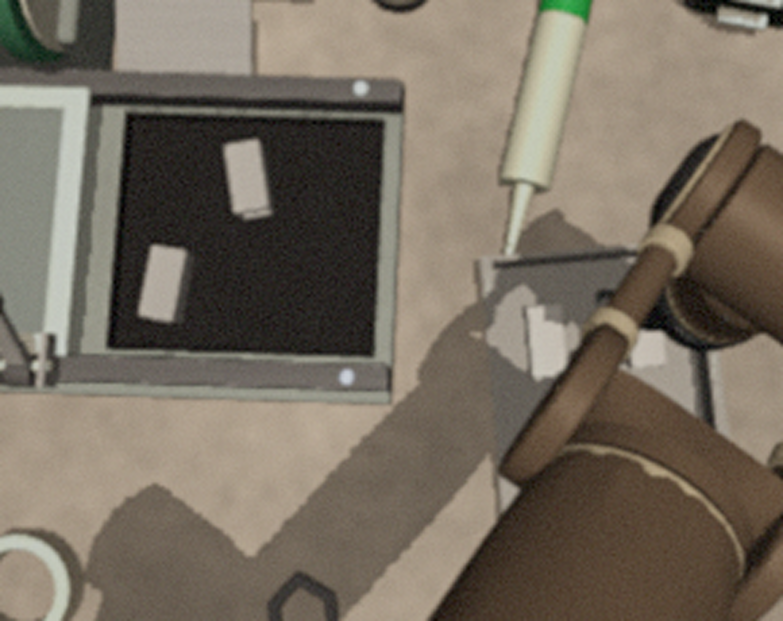

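The tray now holds two pieces, at (245,178) and (163,284) in the crop. The other two are in the tote, partly behind the arm.

Request:
step_arm(deltas=[{"dx": 2.69, "dy": 7.12, "dz": 0, "wx": 0, "wy": 0, "wz": 0.55}, {"dx": 2.69, "dy": 7.12, "dz": 0, "wx": 0, "wy": 0, "wz": 0.55}, {"dx": 2.69, "dy": 7.12, "dz": 0, "wx": 0, "wy": 0, "wz": 0.55}, {"dx": 2.69, "dy": 7.12, "dz": 0, "wx": 0, "wy": 0, "wz": 0.55}, {"dx": 2.69, "dy": 7.12, "dz": 0, "wx": 0, "wy": 0, "wz": 0.55}, {"dx": 2.69, "dy": 7.12, "dz": 0, "wx": 0, "wy": 0, "wz": 0.55}, {"dx": 2.69, "dy": 7.12, "dz": 0, "wx": 0, "wy": 0, "wz": 0.55}, {"dx": 2.69, "dy": 7.12, "dz": 0, "wx": 0, "wy": 0, "wz": 0.55}, {"dx": 2.69, "dy": 7.12, "dz": -0.8, "wx": 0, "wy": 0, "wz": 0.55}, {"dx": 2.69, "dy": 7.12, "dz": -1.4, "wx": 0, "wy": 0, "wz": 0.55}])

```text
clock: 16.25
position: [667.0, 25.7, 80.0]
tcp_rot: [0.648, 0.762, 0.002, 0.007]
wrist_force: [-0.8, 0.5, -1.6]
opening: 46.1
```

Request:
step_arm(deltas=[{"dx": -0.06, "dy": -0.01, "dz": -0.5, "wx": 0.05, "wy": 0.1, "wz": 0}, {"dx": -0.06, "dy": -0.01, "dz": -0.95, "wx": 0.05, "wy": 0.1, "wz": 0}, {"dx": -0.06, "dy": -0.01, "dz": -0.97, "wx": 0.05, "wy": 0.1, "wz": 0}, {"dx": -0.06, "dy": -0.01, "dz": -0.97, "wx": 0.05, "wy": 0.1, "wz": 0}])

```text
clock: 16.65
position: [663.7, 25.3, 31.3]
tcp_rot: [0.648, 0.762, -0.0, -0.001]
wrist_force: [0.1, 0.5, 0.8]
opening: 46.0
```

Request:
step_arm(claw=0.0, deltas=[{"dx": 0, "dy": 0, "dz": 0, "wx": 0, "wy": 0, "wz": 0}, {"dx": 0, "dy": 0, "dz": 0, "wx": 0, "wy": 0, "wz": 0}, {"dx": 0, "dy": 0, "dz": 0, "wx": 0, "wy": 0, "wz": 0}, {"dx": 0, "dy": 0, "dz": 0, "wx": 0, "wy": 0, "wz": 0}])

```text
clock: 17.05
position: [665.5, 25.3, 33.5]
tcp_rot: [0.648, 0.762, 0.001, 0.0]
wrist_force: [0.2, 0.3, 5.8]
opening: 28.7
```

Request:
step_arm(deltas=[{"dx": 0, "dy": 0, "dz": 1, "wx": 0, "wy": 0, "wz": 0}, {"dx": 0, "dy": 0, "dz": 2, "wx": 0, "wy": 0, "wz": 0}, {"dx": -0.7, "dy": -0.7, "dz": 2, "wx": 0, "wy": 0, "wz": -0.1}, {"dx": -1.4, "dy": -1.4, "dz": 2, "wx": 0, "wy": 0, "wz": -0.2}, {"dx": -2.1, "dy": -2.1, "dz": 2, "wx": 0, "wy": 0, "wz": -0.3}, {"dx": -2.8, "dy": -2.8, "dz": 2, "wx": 0, "wy": 0, "wz": -0.4}, {"dx": -3.5, "dy": -3.5, "dz": 2, "wx": 0, "wy": 0, "wz": -0.5}, {"dx": -4.2, "dy": -4.2, "dz": 2, "wx": 0, "wy": 0, "wz": -0.55}, {"dx": -4.9, "dy": -4.9, "dz": 2, "wx": 0, "wy": 0, "wz": -0.55}, {"dx": -5.5, "dy": -5.4, "dz": 2, "wx": 0, "wy": 0, "wz": -0.55}])

```text
clock: 18.05
position: [388.2, -246.0, 133.3]
tcp_rot: [0.677, 0.736, 0.001, 0.0]
wrist_force: [1.1, -0.8, -1.7]
opening: 28.7
```

Request:
step_arm(deltas=[{"dx": -0.14, "dy": -0.12, "dz": -0.8, "wx": 0, "wy": 0, "wz": 0}, {"dx": -0.15, "dy": -0.14, "dz": -1.6, "wx": 0, "wy": 0, "wz": 0}, {"dx": -0.15, "dy": -0.14, "dz": -2.1, "wx": 0, "wy": 0, "wz": 0}, {"dx": -0.15, "dy": -0.14, "dz": -2.34, "wx": 0, "wy": 0, "wz": 0}, {"dx": -0.15, "dy": -0.14, "dz": -2.34, "wx": 0, "wy": 0, "wz": 0}])

```text
clock: 18.55
position: [379.8, -252.3, 15.5]
tcp_rot: [0.677, 0.736, 0.0, -0.001]
wrist_force: [0.3, 0.2, -0.5]
opening: 28.8
```

Request:
step_arm(claw=0.54, deltas=[{"dx": 0, "dy": 0, "dz": 0, "wx": 0, "wy": 0, "wz": 0}, {"dx": 0, "dy": 0, "dz": 0, "wx": 0, "wy": 0, "wz": 0}, {"dx": 0, "dy": 0, "dz": 1, "wx": 0, "wy": 0, "wz": 0}, {"dx": 0, "dy": 0, "dz": 2, "wx": 0, "wy": 0, "wz": 0}, {"dx": 0, "dy": 0, "dz": 2.5, "wx": 0, "wy": 0, "wz": 0}])

```text
clock: 19.05
position: [382.3, -254.1, 145.1]
tcp_rot: [0.677, 0.736, 0.001, 0.003]
wrist_force: [-0.1, -0.6, 0.2]
opening: 46.2
```

```bash
python3 look.py top5
```

```text
131 px [226. 147.] z 57 max 64 c [732. -53.] size [92.  6.] ang 89
371 px [160. 214.] z 53 max 59 c [568.  97.] size [31. 62.] ang 81
handle ((593.4349975585938, 279.0338134765625), (13.246249198913574, 76.96443939208984), 87.98600006103516)
tote ((454.2803955078125, -292.2564697265625), (290.9717712402344, 201.08631896972656), 5.0037360191345215)
```

Request:
step_arm(deltas=[{"dx": 3.71, "dy": 7.02, "dz": 0, "wx": 0, "wy": 0, "wz": -1.7}, {"dx": 3.71, "dy": 7.02, "dz": 0, "wx": 0, "wy": 0, "wz": -1.7}, {"dx": 3.71, "dy": 7.02, "dz": 0, "wx": 0, "wy": 0, "wz": -1.7}, {"dx": 3.71, "dy": 7.02, "dz": 0, "wx": 0, "wy": 0, "wz": -1.7}, {"dx": 3.71, "dy": 7.02, "dz": 0, "wx": 0, "wy": 0, "wz": -1.7}, {"dx": 3.71, "dy": 7.02, "dz": 0, "wx": 0, "wy": 0, "wz": -1.7}, {"dx": 3.71, "dy": 7.02, "dz": 0, "wx": 0, "wy": 0, "wz": -1.7}, {"dx": 3.71, "dy": 7.02, "dz": 0, "wx": 0, "wy": 0, "wz": -1.7}, {"dx": 3.71, "dy": 7.02, "dz": -0.8, "wx": 0, "wy": 0, "wz": -1.7}, {"dx": 3.71, "dy": 7.02, "dz": -1.4, "wx": 0, "wy": 0, "wz": -1.7}])

```text
clock: 20.1
position: [571.8, 98.1, 78.6]
tcp_rot: [0.758, 0.653, 0.002, 0.007]
wrist_force: [-0.1, -0.2, 0.6]
opening: 46.1
```

Request:
step_arm(deltas=[{"dx": -0.07, "dy": -0.02, "dz": -0.5, "wx": 0.05, "wy": 0.1, "wz": 0}, {"dx": -0.07, "dy": -0.02, "dz": -0.92, "wx": 0.05, "wy": 0.1, "wz": 0}, {"dx": -0.07, "dy": -0.02, "dz": -0.94, "wx": 0.05, "wy": 0.1, "wz": 0}, {"dx": -0.07, "dy": -0.02, "dz": -0.94, "wx": 0.05, "wy": 0.1, "wz": 0}])

```text
clock: 20.5
position: [568.3, 97.2, 31.8]
tcp_rot: [0.758, 0.653, -0.001, -0.001]
wrist_force: [0.4, -0.0, 1.2]
opening: 46.0
```

Request:
step_arm(claw=0.0, deltas=[{"dx": 0, "dy": 0, "dz": 0, "wx": 0, "wy": 0, "wz": 0}, {"dx": 0, "dy": 0, "dz": 0, "wx": 0, "wy": 0, "wz": 0}, {"dx": 0, "dy": 0, "dz": 0, "wx": 0, "wy": 0, "wz": 0}, {"dx": 0, "dy": 0, "dz": 0, "wx": 0, "wy": 0, "wz": 0}])

```text
clock: 20.9
position: [570.1, 97.3, 33.9]
tcp_rot: [0.758, 0.653, 0.001, 0.001]
wrist_force: [-0.2, -0.1, 6.2]
opening: 28.8
```

Request:
step_arm(deltas=[{"dx": 0, "dy": 0, "dz": 1, "wx": 0, "wy": 0, "wz": 0}, {"dx": 0, "dy": 0, "dz": 2, "wx": 0, "wy": 0, "wz": 0}, {"dx": -0.3, "dy": -0.8, "dz": 2, "wx": 0, "wy": 0, "wz": 0.3}, {"dx": -0.7, "dy": -1.7, "dz": 2, "wx": 0, "wy": 0, "wz": 0.6}, {"dx": -1.0, "dy": -2.6, "dz": 2, "wx": 0, "wy": 0, "wz": 0.9}, {"dx": -1.4, "dy": -3.5, "dz": 2, "wx": 0, "wy": 0, "wz": 1.2}, {"dx": -1.8, "dy": -4.4, "dz": 2, "wx": 0, "wy": 0, "wz": 1.5}, {"dx": -2.2, "dy": -5.3, "dz": 2, "wx": 0, "wy": 0, "wz": 1.7}, {"dx": -2.6, "dy": -6.2, "dz": 2, "wx": 0, "wy": 0, "wz": 1.7}, {"dx": -2.9, "dy": -7.1, "dz": 2, "wx": 0, "wy": 0, "wz": 1.7}])

```text
clock: 21.9
position: [423.1, -258.7, 133.6]
tcp_rot: [0.675, 0.738, 0.001, -0.0]
wrist_force: [0.3, -0.5, -2.1]
opening: 29.0
```

Request:
step_arm(deltas=[{"dx": -0.4, "dy": -0.9, "dz": 0, "wx": 0, "wy": 0, "wz": 0}, {"dx": -0.7, "dy": -1.66, "dz": 0, "wx": 0, "wy": 0, "wz": 0}, {"dx": -0.7, "dy": -1.66, "dz": 0, "wx": 0, "wy": 0, "wz": 0}, {"dx": -0.7, "dy": -1.66, "dz": -0.8, "wx": 0, "wy": 0, "wz": 0}, {"dx": -0.7, "dy": -1.66, "dz": -1.6, "wx": 0, "wy": 0, "wz": 0}, {"dx": -0.7, "dy": -1.66, "dz": -2.1, "wx": 0, "wy": 0, "wz": 0}, {"dx": -0.7, "dy": -1.66, "dz": -2.34, "wx": 0, "wy": 0, "wz": 0}, {"dx": -0.7, "dy": -1.66, "dz": -2.34, "wx": 0, "wy": 0, "wz": 0}])

```text
clock: 22.7
position: [387.8, -340.6, 16.1]
tcp_rot: [0.675, 0.738, 0.001, -0.001]
wrist_force: [0.7, -0.2, -1.1]
opening: 28.7
```

Request:
step_arm(claw=0.54, deltas=[{"dx": 0, "dy": 0, "dz": 0, "wx": 0, "wy": 0, "wz": 0}, {"dx": 0, "dy": 0, "dz": 0, "wx": 0, "wy": 0, "wz": 0}, {"dx": 0, "dy": 0, "dz": 1, "wx": 0, "wy": 0, "wz": 0}, {"dx": 0, "dy": 0, "dz": 2, "wx": 0, "wy": 0, "wz": 0}, {"dx": 0, "dy": 0, "dz": 2.5, "wx": 0, "wy": 0, "wz": 0}])

```text
clock: 23.2
position: [390.1, -342.6, 145.9]
tcp_rot: [0.675, 0.738, 0.001, 0.003]
wrist_force: [0.1, -0.2, -0.0]
opening: 46.3
```

Request:
step_arm(claw=0.4, deltas=[{"dx": 0.1, "dy": 0.7, "dz": 0.6, "wx": 0, "wy": 0, "wz": 0}, {"dx": 0.2, "dy": 9.7, "dz": 2, "wx": 0, "wy": 0, "wz": -0.88}, {"dx": 0.2, "dy": 9.7, "dz": 2, "wx": 0, "wy": 0, "wz": -0.88}, {"dx": 0.2, "dy": 9.7, "dz": 2, "wx": 0, "wy": 0, "wz": -0.88}, {"dx": 0.2, "dy": 9.7, "dz": 2, "wx": 0, "wy": 0, "wz": -0.88}, {"dx": 0.2, "dy": 9.7, "dz": 2, "wx": 0, "wy": 0, "wz": -0.88}, {"dx": 0.2, "dy": 9.7, "dz": 2, "wx": 0, "wy": 0, "wz": -0.88}, {"dx": 0.2, "dy": 9.7, "dz": 2, "wx": 0, "wy": 0, "wz": -0.88}, {"dx": 0.2, "dy": 9.7, "dz": 2, "wx": 0, "wy": 0, "wz": -0.88}, {"dx": 0.2, "dy": 9.7, "dz": 2, "wx": 0, "wy": 0, "wz": -0.88}])

```text
clock: 24.2
position: [399.9, 139.2, 246.7]
tcp_rot: [0.719, 0.695, 0.002, 0.003]
wrist_force: [1.0, 0.1, 0.4]
opening: 34.5
```

```bash
python3 look.py top6; python3 -c "
from h import *
im=grab('side'); cv2.imwrite('pics/side6.png',im['color'])"
```

```text
109 px [229. 147.] z 56 max 63 c [732. -61.] size [75.  6.] ang 90
handle ((593.835693359375, 279.8497009277344), (15.139573097229004, 77.84628295898438), 87.35840606689453)
tote ((453.7073059082031, -292.3333740234375), (291.8464050292969, 201.0269775390625), 4.861607074737549)
```

View pics/top6.png

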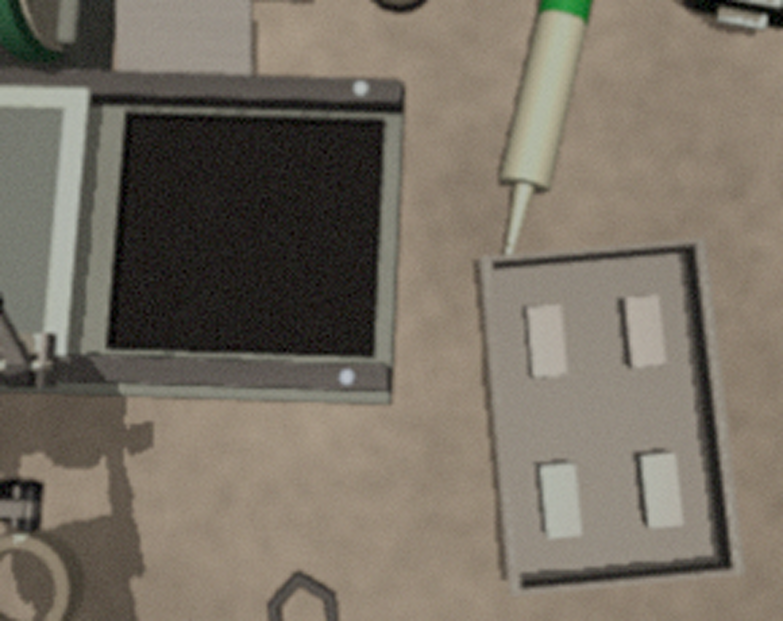

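All four pieces lie well inside the tote and the tray is empty. Next I close the guard.

Request:
step_arm(deltas=[{"dx": 3.8, "dy": 2.8, "dz": 0, "wx": 0, "wy": 0, "wz": 0}, {"dx": 3.8, "dy": 2.8, "dz": 0, "wx": 0, "wy": 0, "wz": 0}, {"dx": 3.8, "dy": 2.8, "dz": 0, "wx": 0, "wy": 0, "wz": 0}, {"dx": 3.8, "dy": 2.8, "dz": 0, "wx": 0, "wy": 0, "wz": 0}, {"dx": 3.8, "dy": 2.8, "dz": 0, "wx": 0, "wy": 0, "wz": 0}, {"dx": 3.8, "dy": 2.8, "dz": 0, "wx": 0, "wy": 0, "wz": 0}, {"dx": 3.8, "dy": 2.8, "dz": -1, "wx": 0, "wy": 0, "wz": 0}, {"dx": 3.8, "dy": 2.8, "dz": -2, "wx": 0, "wy": 0, "wz": 0}, {"dx": 3.8, "dy": 2.8, "dz": -2.9, "wx": 0, "wy": 0, "wz": 0}, {"dx": 3.8, "dy": 2.8, "dz": -3.0, "wx": 0, "wy": 0, "wz": 0}])

```text
clock: 25.3
position: [584.3, 279.2, 90.6]
tcp_rot: [0.716, 0.698, -0.003, 0.0]
wrist_force: [-1.0, -0.4, -0.3]
opening: 34.3
```

Request:
step_arm(deltas=[{"dx": -0.02, "dy": -0.6, "dz": 0.1, "wx": 0, "wy": 0, "wz": 0}, {"dx": -0.04, "dy": -1.2, "dz": 0.1, "wx": 0, "wy": 0, "wz": 0}, {"dx": -0.06, "dy": -1.8, "dz": 0.1, "wx": 0, "wy": 0, "wz": 0}, {"dx": -0.1, "dy": -2.5, "dz": 0.1, "wx": 0, "wy": 0, "wz": 0}, {"dx": -0.12, "dy": -3.2, "dz": 0.1, "wx": 0, "wy": 0, "wz": 0}, {"dx": -0.14, "dy": -3.9, "dz": 0.1, "wx": 0, "wy": 0, "wz": 0}, {"dx": -0.16, "dy": -4.5, "dz": 0.1, "wx": 0, "wy": 0, "wz": 0}, {"dx": -0.18, "dy": -5.1, "dz": 0.1, "wx": 0, "wy": 0, "wz": 0}, {"dx": -0.2, "dy": -5.5, "dz": 0.1, "wx": 0, "wy": 0, "wz": 0}, {"dx": -0.2, "dy": -5.62, "dz": 0.1, "wx": 0, "wy": 0, "wz": 0}])

```text
clock: 26.3
position: [575.0, -2.0, 98.4]
tcp_rot: [0.718, 0.696, -0.001, -0.0]
wrist_force: [0.4, 13.9, 2.4]
opening: 34.3
```

Request:
step_arm(deltas=[{"dx": 0, "dy": -0.08, "dz": 0, "wx": 0, "wy": 0, "wz": 0}, {"dx": 0, "dy": -0.1, "dz": 0, "wx": 0, "wy": 0, "wz": 0}])

```text
clock: 26.5
position: [574.7, -2.0, 98.9]
tcp_rot: [0.72, 0.694, 0.003, -0.004]
wrist_force: [2.2, 16.6, -6.4]
opening: 34.0
```

Request:
step_arm(claw=0.0, deltas=[{"dx": 0, "dy": 0.2, "dz": 0, "wx": 0, "wy": 0, "wz": 0}, {"dx": 0, "dy": 0.2, "dz": 1, "wx": 0, "wy": 0, "wz": 0}, {"dx": 0, "dy": 0.2, "dz": 2, "wx": 0, "wy": 0, "wz": 0}, {"dx": 0, "dy": 0, "dz": 3, "wx": 0, "wy": 0, "wz": 0}, {"dx": 0, "dy": -0.7, "dz": 3, "wx": 0, "wy": 0, "wz": 0}, {"dx": 0, "dy": -1.36, "dz": 3, "wx": 0, "wy": 0, "wz": 0}, {"dx": 0, "dy": -1.36, "dz": 3, "wx": 0, "wy": 0, "wz": 0}])

```text
clock: 27.2
position: [575.5, -73.5, 252.2]
tcp_rot: [0.721, 0.693, 0.003, -0.001]
wrist_force: [-0.4, 1.0, 0.8]
opening: -0.2
```

Request:
step_arm(deltas=[{"dx": 0, "dy": 0.05, "dz": -0.8, "wx": 0, "wy": 0, "wz": 0}, {"dx": 0, "dy": 0.05, "dz": -1.6, "wx": 0, "wy": 0, "wz": 0}, {"dx": 0, "dy": 0.05, "dz": -2.04, "wx": 0, "wy": 0, "wz": 0}, {"dx": 0, "dy": 0.05, "dz": -2.04, "wx": 0, "wy": 0, "wz": 0}, {"dx": -0.2, "dy": 0.05, "dz": -2.04, "wx": 0, "wy": 0, "wz": 0}, {"dx": -0.4, "dy": 0.06, "dz": -2.04, "wx": 0, "wy": 0, "wz": 0}, {"dx": -0.6, "dy": 0.07, "dz": -2.04, "wx": 0, "wy": 0, "wz": 0}, {"dx": -0.8, "dy": 0.08, "dz": -2.04, "wx": 0, "wy": 0, "wz": 0}, {"dx": -1.0, "dy": 0.09, "dz": -2.04, "wx": 0, "wy": 0, "wz": 0}, {"dx": -1.2, "dy": 0.1, "dz": -2.04, "wx": 0, "wy": 0, "wz": 0}])

```text
clock: 28.2
position: [516.7, -68.9, 152.5]
tcp_rot: [0.721, 0.693, 0.005, 0.001]
wrist_force: [3.6, 1.0, 1.3]
opening: 0.2
```

Request:
step_arm(deltas=[{"dx": -0.2, "dy": 0, "dz": 0, "wx": 0, "wy": 0, "wz": 0}, {"dx": -0.4, "dy": 0, "dz": 0, "wx": 0, "wy": 0, "wz": 0}, {"dx": -0.6, "dy": 0.02, "dz": 0, "wx": 0, "wy": 0, "wz": 0}, {"dx": -0.8, "dy": 0.03, "dz": 0, "wx": 0, "wy": 0, "wz": 0}, {"dx": -0.9, "dy": 0.03, "dz": 0, "wx": 0, "wy": 0, "wz": 0}, {"dx": -0.95, "dy": 0.03, "dz": 0, "wx": 0, "wy": 0, "wz": 0}])

```text
clock: 28.8
position: [470.5, -67.8, 151.9]
tcp_rot: [0.721, 0.693, 0.007, 0.004]
wrist_force: [10.3, -0.3, -7.2]
opening: 0.3
```

Request:
step_arm(deltas=[{"dx": -0.1, "dy": 0, "dz": -0.03, "wx": 0, "wy": 0, "wz": 0}, {"dx": -0.18, "dy": 0, "dz": -0.03, "wx": 0, "wy": 0, "wz": 0}, {"dx": -0.22, "dy": 0, "dz": -0.03, "wx": 0, "wy": 0, "wz": 0}])

```text
clock: 29.1
position: [463.6, -68.4, 150.6]
tcp_rot: [0.721, 0.693, 0.011, 0.009]
wrist_force: [14.9, -0.6, -6.3]
opening: -0.2
```

Request:
step_arm(deltas=[{"dx": -0.1, "dy": 0, "dz": 0, "wx": 0, "wy": 0, "wz": 0}, {"dx": -0.18, "dy": 0, "dz": 0, "wx": 0, "wy": 0, "wz": 0}, {"dx": -0.2, "dy": 0, "dz": 0, "wx": 0, "wy": 0, "wz": 0}])

```text
clock: 29.4
position: [463.1, -69.3, 152.0]
tcp_rot: [0.722, 0.691, 0.019, 0.019]
wrist_force: [27.8, 1.1, -19.7]
opening: 0.1
```

Request:
step_arm(deltas=[{"dx": 0.3, "dy": 0, "dz": 0, "wx": 0, "wy": 0, "wz": 0}, {"dx": 0.6, "dy": 0, "dz": 0.6, "wx": 0, "wy": 0, "wz": 0}, {"dx": 0.6, "dy": 0, "dz": 1.6, "wx": 0, "wy": 0, "wz": 0}, {"dx": 0.2, "dy": 0.8, "dz": 2.2, "wx": 0, "wy": 0, "wz": 0}, {"dx": -0.4, "dy": 2, "dz": 2.2, "wx": 0, "wy": 0, "wz": 0}, {"dx": -1.0, "dy": 3.5, "dz": 2.2, "wx": 0, "wy": 0, "wz": 0}, {"dx": -1.5, "dy": 5, "dz": 2.2, "wx": 0, "wy": 0, "wz": 0}, {"dx": -1.5, "dy": 6, "dz": 2.2, "wx": 0, "wy": 0, "wz": 0}, {"dx": -1.5, "dy": 6, "dz": 2.2, "wx": 0, "wy": 0, "wz": 0}])

```text
clock: 30.3
position: [390.7, 203.3, 260.4]
tcp_rot: [0.722, 0.691, 0.017, 0.018]
wrist_force: [0.6, 1.1, 0.1]
opening: -0.2
```

```bash
python3 look.py top7; python3 - <<'E'
from h import *
im=np.load("top.npy",allow_pickle=True).item()
P=cloud(im)[0]; z=P[...,2]; U,V=np.meshgrid(np.arange(560),np.arange(420))
b=(U>205)&(U<240)&(V>235)&(V<285)&(z>140); print("ball",b.sum(),U[b].mean(),V[b].mean(),P[b].mean(0),"was px 220.85 265.04")
g=(abs(P[...,0]-585)<60)&(abs(P[...,1]-8)<60)&(z>105)&(z<125); print("handle",cv2.minAreaRect(P[g][:,:2].astype(np.float32)))
E
```

```text
10353 px [189. 193.] z 70 max 118 c [618.  25.] size [250. 234.] ang 90
tote ((453.7069091796875, -292.3040466308594), (291.7478942871094, 200.9751739501953), 4.874626636505127)
ball 135 220.05185185185186 266.6740740740741 [445.18019586 -63.82208632 162.29824349] was px 220.85 265.04
handle ((585.9886474609375, 10.432147979736328), (14.584831237792969, 78.99560546875), 87.9732666015625)
```

View pics/top7.png

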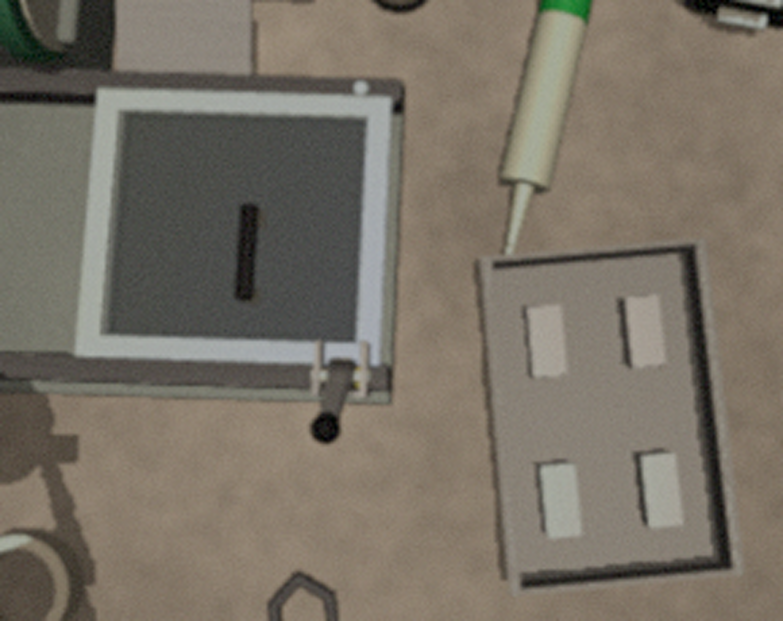

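```bash
python3 -c "
from bench import robot
print(robot.hand_in())"
```

```text
the job is handed in; nothing more can be done
None
```

I finished the whole job and handed it in at about 30 s on the robot's clock; `hand_in()` gives no verdict. I flipped the lever to its free stop, slid the guard about 271 mm open, and put all four pieces in the tray into the tote. I then shut the guard against its stop and flipped the lever back to its locked stop.

**Last checks:**
- **Pieces and tote:** the final top picture shows all four pieces flat and well inside the tote, which has not moved (within 1 mm of the first measurement). I saw the tray empty before I shut the guard.
- **Guard:** the handle is within about 2.5 mm of where it was at the start (y 10.4 mm against 7.9 mm). That small difference is the only reading that disagreed, and it is inside the 12 mm limit.
- **Lever:** its ball is within about 4 mm of its starting position. The final push met a firm stop at about 28 N.
- **Cartridge and mug:** the cartridge looks unmoved. The mug was outside the final picture, but the arm never went near it.
- **Arm:** it is clear of everything.

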